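# Find the full battery pack by its heft and seat it in the dock

### The job

Three battery packs that look alike stand in the rack: one holds its cells, the other two are empty shells. Find the one with cells by its weight, lower it into the charging dock without dropping or ramming it, and press it down until you feel the stop and it sits flush with the dock's rim; you will have to set it down on the way and take it again across its narrow side. The two empty packs must end up standing in rack bays, and everything else on the bench stays where it is.

Things in the scene. Friction and masses are not known exactly. Their poses are not given: they have to be found in the camera images.
- pack_1: battery pack upright in the left (rack +y) bay of the rack: plain grey plastic block, black seam, 62 (x) x 44 (y) x 80 mm high (z); origin at the centre of its underside; the same turned half round. The three look alike: one, in any bay, holds cells and weighs 0.58 to 0.70 kg in all, the other two are empty, 0.20 to 0.25 kg
- pack_2: battery pack upright in the middle bay of the rack: plain grey plastic block, black seam, 62 (x) x 44 (y) x 80 mm high (z); origin at the centre of its underside; the same turned half round. The three look alike: one, in any bay, holds cells and weighs 0.58 to 0.70 kg in all, the other two are empty, 0.20 to 0.25 kg
- pack_3: battery pack upright in the right (rack -y) bay of the rack: plain grey plastic block, black seam, 62 (x) x 44 (y) x 80 mm high (z); origin at the centre of its underside; the same turned half round. The three look alike: one, in any bay, holds cells and weighs 0.58 to 0.70 kg in all, the other two are empty, 0.20 to 0.25 kg
- rack: fixed rack, 3 bays at its y = +56, 0, -56 mm; origin under its centre. Bay floor 8 high. Plywood walls along x beside every bay, 48 clear between, tops at 88, level with the packs' tops: a pack in its bay can only be gripped across its 62 length (along rack x). Bay ends open but for lips 10 above the floor
- mat: flat black rubber mat 200 (x) x 160 (y) x 3 mm thick, fixed mid-bench, free to stand a pack on; origin at the centre of its underside
- dock: fixed charging dock; origin on the bench below the recess's centre. Recess 66 (x) x 48 (y) mm. Metal cheeks at both x ends rise, flared outwards, to 125: no room for fingers there. Y sides open above height 40 over the middle 46: a pack goes in held across its 44 width (along dock y). Black housing at x 46 to 102, 70 high
- dock_rim (a point): centre of the recess at rim height, 94 mm above the bench (tops of the four corner lips beside the cheeks): a seated pack's top is flush with this
- plate (a joint): contact plate, the floor of the dock's recess, sinks 12 mm straight down: 0 = up (its top at height 26, a pack on it stands 12 mm proud of the rim), 0.012 = on its stop (top at 14, pack flush). Stiff: a pack's own weight does not sink it, about 12 N in all does, and it stays where pushed
- wrench: open-ended steel wrench lying flat; sizes in mm; a bystander, to be left alone
- screwdriver: screwdriver lying flat; sizes in mm; a bystander, to be left alone
- spray: white bottle with a black cap, diameter 60, 170 tall, standing; sizes in mm; a bystander, to be left alone
- grease: squat white jar, diameter 68, 60 tall, standing; sizes in mm; a bystander, to be left alone
- bearing: steel bearing ring, outer diameter 68, 16 thick, lying flat; sizes in mm; a bystander, to be left alone
Not all that is in view belongs to the job. What is shaped like the pack_2 but red is not meant.

How it is judged:
On the way, in this order (a step that is already met when the one before it is completed fails the run):
1. a pack has been lifted out of the rack, clear of its walls (z of any of pack_1, pack_2, pack_3 in the frame of rack above 0.092 m), for 0.1 s.
2. a pack stands in the dock's recess, on its contact plate (((x of pack_1 in the frame of dock between -0.004 and 0.004 m and y of pack_1 in the frame of dock between -0.004 and 0.004 m and z of pack_1 in the frame of dock below 0.031 m and angle between pack_1's own z axis and vertical below 0.06 rad and angle between the x axis of pack_1 and the x axis of dock, either way round below 0.08 rad) or (x of pack_2 in the frame of dock between -0.004 and 0.004 m and y of pack_2 in the frame of dock between -0.004 and 0.004 m and z of pack_2 in the frame of dock below 0.031 m and angle between pack_2's own z axis and vertical below 0.06 rad and angle between the x axis of pack_2 and the x axis of dock, either way round below 0.08 rad) or (x of pack_3 in the frame of dock between -0.004 and 0.004 m and y of pack_3 in the frame of dock between -0.004 and 0.004 m and z of pack_3 in the frame of dock below 0.031 m and angle between pack_3's own z axis and vertical below 0.06 rad and angle between the x axis of pack_3 and the x axis of dock, either way round below 0.08 rad))), for 0.2 s.
At the end, for the whole second after the job is handed in: The pack with cells is at rest in the dock (within 4 mm of the recess centre, upright, square, its weight on the dock), plate down at least 10.5 mm, pack's top within 2.5 mm of flush; the two empty packs stand upright and still on the floors of rack bays (((x of pack_1 in the frame of dock between -0.004 and 0.004 m and y of pack_1 in the frame of dock between -0.004 and 0.004 m and z of pack_1 in the frame of dock below 0.0165 m and angle between pack_1's own z axis and vertical below 0.06 rad and angle between the x axis of pack_1 and the x axis of dock, either way round below 0.08 rad and contact force between pack_1 and dock above 4.2 N and value of joint plate above 0.0105 m and linear speed of each of pack_1, pack_2, pack_3 below 0.02 m/s and x of pack_2 in the frame of rack between -0.01 and 0.01 m and y of pack_2 in the frame of rack between -0.066 and 0.066 m and z of each of pack_2, pack_3 in the frame of rack below 0.012 m and angle between each of pack_2, pack_3's own z axis and vertical below 0.08 rad and x of pack_3 in the frame of rack between -0.01 and 0.01 m and y of pack_3 in the frame of rack between -0.066 and 0.066 m) or (x of pack_2 in the frame of dock between -0.004 and 0.004 m and y of pack_2 in the frame of dock between -0.004 and 0.004 m and z of pack_2 in the frame of dock below 0.0165 m and angle between pack_2's own z axis and vertical below 0.06 rad and angle between the x axis of pack_2 and the x axis of dock, either way round below 0.08 rad and contact force between pack_2 and dock above 4.2 N and value of joint plate above 0.0105 m and linear speed of each of pack_2, pack_1, pack_3 below 0.02 m/s and x of pack_1 in the frame of rack between -0.01 and 0.01 m and y of pack_1 in the frame of rack between -0.066 and 0.066 m and z of each of pack_1, pack_3 in the frame of rack below 0.012 m and angle between each of pack_1, pack_3's own z axis and vertical below 0.08 rad and x of pack_3 in the frame of rack between -0.01 and 0.01 m and y of pack_3 in the frame of rack between -0.066 and 0.066 m) or (x of pack_3 in the frame of dock between -0.004 and 0.004 m and y of pack_3 in the frame of dock between -0.004 and 0.004 m and z of pack_3 in the frame of dock below 0.0165 m and angle between pack_3's own z axis and vertical below 0.06 rad and angle between the x axis of pack_3 and the x axis of dock, either way round below 0.08 rad and contact force between pack_3 and dock above 4.2 N and value of joint plate above 0.0105 m and linear speed of each of pack_3, pack_1, pack_2 below 0.02 m/s and x of pack_1 in the frame of rack between -0.01 and 0.01 m and y of pack_1 in the frame of rack between -0.066 and 0.066 m and z of each of pack_1, pack_2 in the frame of rack below 0.012 m and angle between each of pack_1, pack_2's own z axis and vertical below 0.08 rad and x of pack_2 in the frame of rack between -0.01 and 0.01 m and y of pack_2 in the frame of rack between -0.066 and 0.066 m))); the robot touches nothing.
It fails at once if a pack is dropped into the dock: it moves faster than 0.4 m/s (a fall of about 8 mm) within the recess ((horizontal distance between pack_1 and dock below 0.03 m and z of pack_1 in the frame of dock below 0.06 m and linear speed of pack_1 above 0.4 m/s) or (horizontal distance between pack_2 and dock below 0.03 m and z of pack_2 in the frame of dock below 0.06 m and linear speed of pack_2 above 0.4 m/s) or (horizontal distance between pack_3 and dock below 0.03 m and z of pack_3 in the frame of dock below 0.06 m and linear speed of pack_3 above 0.4 m/s)).
It fails at once if a pack is rammed into the dock (over 90 N between pack and dock) (contact force between any of pack_1, pack_2, pack_3 and dock above 90 N).
It fails at once if a bystander is moved by more than 30 mm (distance of any of wrench, screwdriver, spray, grease, bearing from where it was at the start of the episode above 0.03 m).
It also fails if it takes over 72 s, if anything falls off the work surface, if the arm or the gripper's body presses on something with over 40 N, if the wrist force passes 120 N, or if a joint passes its speed limit or range.

### The arm

A 7-joint arm with a two-finger parallel gripper is mounted at the origin on the work surface. World frame = base frame: x ahead of the robot, y to its left, z up, the work surface at z = 0. Lengths are in m, angles in rad, forces in N, time in s.
With the tool pointing down it reaches from about 0.4 to 0.85 m from the base axis. Payload 6.9 kg.
Tool frame: the origin (TCP) lies at the very end of the fingers, on their centre line; the grasp point (between the pads) lies 19 mm behind it; z points along the fingers, y is the line along which they close (so a half turn about z gives the same grasp; the last joint's range is limited). The gripper opens to 85 mm and grips with 20 to 120 N. Pads are 22 mm wide; open, the fingers measure 114 mm over their backs; the gripper's body (76 mm by 85 mm) begins 54 mm behind the grasp point. The pads swing forward as they close: fully open they stand 13 mm farther back than shut.
Start: joints at [1.393, 0.507, -0.238, 1.5, 0.126, 1.149, -0.155], TCP at [0.174, -0.6, 0.231] pointing down, gripper open.
Joint ranges: [-3.08, 3.08], [-0.24, 2.05], [-1.43, 1.35], [0, 2.5], [-1.52, 4.66], [0.17, 1.96], [-2.89, 2.89]. Speed limits (rad/s): [2.39, 2.39, 3.14, 3.14, 3.14, 3.14, 3.14].

### API

Orientations are given as a unit quaternion [w, x, y, z].
In Python, from bench import r gives the robot as it stands.
- The arm moves only by the tool arm_command, never from a script. Its argument "motion" is a list of rows, each a list of 7 numbers: the shift along the tool's x, y, z in m, then the turn, a rotation vector about the tool's x, y, z in degrees, then the opening, from 0 (shut) to 1 (fully open). In form: [[x, y, z, rx, ry, rz, gripper], ...]. A call has 1 to 20 rows; each row is the pose to reach, as a shift and turn from the pose commanded when the call began, along the tool's axes at that moment; what a row does not reach only later rows make up. A row lasts 1/10 s, in which the tool goes at most 50 mm and 8.59 degrees, less where a joint would pass 70% of its speed; a pose out of reach is approached as far as the arm can. A call with a gripper value outside its range is refused whole. The fingers move at their own pace and stop on an object; the grip force is fixed at half the most. Time passes only in rows, so rows that repeat a pose let the fingers close. It gives the time, the measured TCP pose, the force, the opening and the grip force at its end, in the units of the state.
- r.state(): the state, without advancing time (a new reading comes with each control period).
- r.grab_frame(name): name is "scene" or "top" or "wrist"; returns the picture (480x640x3 uint8, blue, green, red); there is no depth.
- r.camera_params(name): a dict with "fovy" (degrees; the focal length in pixels is half the picture's height over the tangent of half this angle, whatever the lens; pixels are square), "cx", "cy" (the principal point, pixels), "world_to_cam" (4x4, takes a point from world to camera coordinates). Camera axes: x right, y down, z forward; pixel columns grow to the right and rows downward; lengths in m; the calibration is good to about 2 mm. A picture is of the moment at which its call begins: read the wrist's pose just before it. camera_params takes no time and is no camera call; for the wrist camera it gives the pose at the moment of the call.
- r.job_done(): hands the job in; it is judged then, once.
Trained networks look in the newest picture that a camera, given by its name, has taken for a name from the list of things; names that differ only in an ending like _2 or _b are one class to them, and where a whole thing is asked for, a point or a joint stands for the part that bears it (a point fixed in the world has none). Each returns a list of dicts, best first, with "conf" (0 to 1); they miss things now and then, are a little off and sometimes report something else, mostly with a low value. They report only what shows in the picture. A call takes as long as a camera call. They do not tell look-alikes from the thing itself.
- r.spot_in(query, camera): "location" ([x, y, z] in m, in the coordinates of the camera as it stood for that picture, good to about 4 mm: the middle of the surface that is visible of it).
The state is a dict: "time": time; "q": joint angles; "qvel": joint speeds; "joint_efforts": joint torques, N m; "tcp_pos": TCP position; "orientation": TCP orientation; "contact_force": force on the tool from outside, world axes, zero at the start; "moment": the same for the moment, N m; "gripper_width": finger opening in m; "gripper_force": force on a finger pad.
Only numpy, scipy, OpenCV 4.12 (cv2) and the standard library are available. Lean on these libraries where they do the work, as an engineer would, in place of code of your own. Each camera call takes 0.05 s, during which the arm holds its last target. There are 200 camera calls.

## Working session

There is one attempt and no reset: what is moved stays moved. The work goes in short steps, Python scripts to look and compute and a tool call to move; the robot and the scene stay as the last step left them, time stands still between calls to the robot, and variables do not carry over. Pictures are saved under pics/ and viewed, at most 10 in all, crops included, and the job is handed in when it is done.

Besides the shell and the picture viewer there is one more tool, called after "Request:" in YAML: its name, and indented under it one key for each argument. arm_command: Moves the arm, as the interface text tells. Its arguments: {"type":"object","properties":{"motion":{"type":"array","items":{"type":"array","items":{"type":"number"}}}},"required":["motion"]}

```bash
ls; mkdir -p pics; python3 - <<'E'
from bench import r
import cv2,numpy as np
s=r.state();print(s)
for c in("scene","top"):
    im=r.grab_frame(c);cv2.imwrite(f"pics/{c}0.png",im)
    p=r.camera_params(c);T=np.linalg.inv(np.array(p["world_to_cam"]));print(c,p["fovy"],p["cx"],p["cy"],T.round(3).tolist())
    for n in("pack_1","rack","mat","dock","wrench","screwdriver","spray","grease","bearing"):
        for d in r.spot_in(n,c):
            w=T@np.r_[d["location"],1];print(n,round(d["conf"],2),w[:3].round(3))
E
```

```text
pics
{'time': 0.0, 'q': array([ 1.39349298,  0.50835241, -0.23748742,  1.50109348,  0.12570393,
        1.14890736, -0.15477669]), 'qvel': array([ 0.00017393, -0.00154319,  0.00047466,  0.00095514,  0.00028983,
        0.00292222, -0.00025233]), 'joint_efforts': array([-1.60559230e-03, -6.20610809e+01, -2.18733698e+00, -2.49664432e+01,
        1.26624704e-02,  1.17903203e-02,  4.46794729e-05]), 'tcp_pos': array([ 0.17417401, -0.59973485,  0.2304329 ]), 'orientation': array([-8.73796035e-04,  9.90018683e-01,  1.40933390e-01, -1.50084258e-04]), 'contact_force': array([ 0.22797029, -0.16778989, -0.18626417]), 'moment': array([0.01543785, 0.01189966, 0.04322859]), 'gripper_force': 0.0, 'gripper_width': 0.08526396347423554}
scene 55.66316569351462 324.44145731989 237.5170085135508 [[0.386, 0.733, -0.559, 1.085], [0.922, -0.314, 0.225, -0.25], [-0.01, -0.603, -0.798, 0.841], [0.0, 0.0, 0.0, 1.0]]
pack_1 0.85 [ 0.535 -0.192  0.089]
pack_1 0.67 [ 0.531 -0.239  0.081]
pack_1 0.59 [ 0.537 -0.301  0.085]
pack_1 0.59 [ 0.653 -0.293  0.075]
pack_1 0.27 [0.408 0.171 0.025]
rack 0.93 [ 0.544 -0.244
[... 258 characters left out ...]
.095 0.061]
bearing 0.76 [ 0.363 -0.184  0.012]
top 44.18850149448744 317.78248375628755 243.7096911611826 [[-0.02, -0.994, 0.106, 0.447], [-0.999, 0.023, 0.024, -0.031], [-0.026, -0.106, -0.994, 1.105], [0.0, 0.0, 0.0, 1.0]]
pack_1 0.88 [ 0.507 -0.3    0.09 ]
pack_1 0.82 [ 0.503 -0.245  0.088]
pack_1 0.81 [ 0.379 -0.324  0.084]
pack_1 0.65 [ 0.506 -0.19   0.087]
pack_1 0.57 [ 0.626 -0.289  0.078]
rack 0.84 [ 0.496 -0.244  0.041]
mat 0.59 [ 0.505 -0.187  0.086]
mat 0.56 [ 0.506 -0.302  0.094]
dock 0.55 [0.538 0.23  0.068]
wrench 0.86 [ 0.674 -0.011  0.006]
screwdriver 0.7 [0.393 0.175 0.022]
spray 0.93 [ 0.727 -0.104  0.112]
grease 0.75 [0.738 0.098 0.056]
bearing 0.89 [ 0.348 -0.185  0.018]
```

View pics/top0.png

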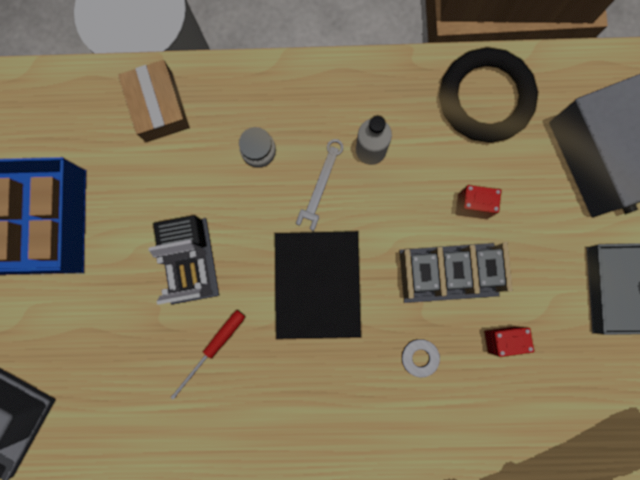

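View pics/scene0.png

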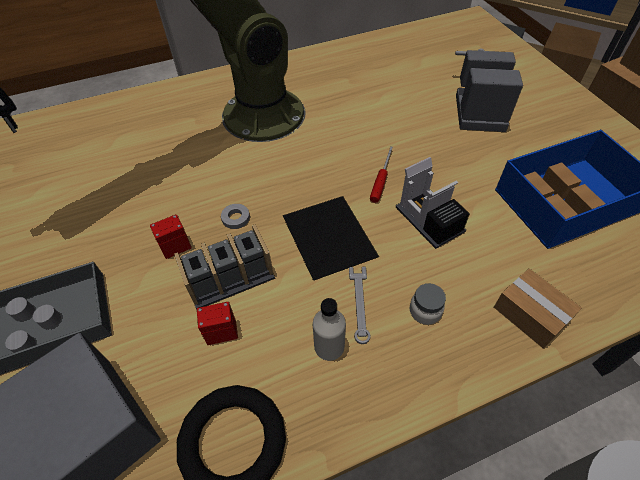

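Top picture: three grey packs in the rack at (426,271), (458,269) and (491,267). The red lookalikes at (480,199) and (513,341) are outside the rack and not meant. The dock is at (185,270) with its housing up (+x), and the mat is at (318,285). The two cameras disagree by about 15–30 mm in x, so I'll check with the wrist camera over the rack.

```bash
cat > h.py <<'E'
from bench import r
import cv2,numpy as np
from scipy.spatial.transform import Rotation as R
def pose():
    s=r.state();q=s["orientation"];return s,R.from_quat([q[1],q[2],q[3],q[0]])
def rel(p,yaw):
    "shift/turn from the current pose to tcp p, tool down, tool y at world angle yaw (deg)"
    s,Rc=pose();a=np.deg2rad(yaw);y=np.array([np.cos(a),np.sin(a),0]);z=np.array([0,0,-1.])
    Rt=R.from_matrix(np.c_[np.cross(y,z),y,z])
    print((Rc.inv().apply(np.array(p)-s["tcp_pos"])*1000).round(1),"mm",(Rc.inv()*Rt).as_rotvec(degrees=True).round(2))
def cam(c):
    p=r.camera_params(c);f=240/np.tan(np.deg2rad(p["fovy"]/2));return f,p["cx"],p["cy"],np.linalg.inv(np.array(p["world_to_cam"]))
def unproj(C,uv,z):
    f,cx,cy,T=C;uv=np.atleast_2d(uv)
    d=np.c_[(uv[:,0]-cx)/f,(uv[:,1]-cy)/f,np.ones(len(uv))]@T[:3,:3].T
    return T[:3,3]+d*((z-T[2,3])/d[:,2])[:,None]
def proj(C,X):
    f,cx,cy,T=C;c=(np.atleast_2d(X)-T[:3,3])@T[:3,:3]
    return np.c_[f*c[:,0]/c[:,2]+cx,f*c[:,1]/c[:,2]+cy]
E
python3 - <<'E'
from h import *
C=cam("top");print(unproj(C,[[275,233],[358,231],[361,337],[276,339]],.003).round(4))
C=cam("scene");print(unproj(C,[[284,214],[346,197],[377,258],[315,277]],.003).round(4))
C=cam("wrist");s=r.state();print(C[0],(C[3]).round(3),s["tcp_pos"])
rel([.46,-.245,.36],2)
E
```

```text
[[ 0.5872  0.075   0.003 ]
 [ 0.5873 -0.0811  0.003 ]
 [ 0.3905 -0.0812  0.003 ]
 [ 0.3898  0.0757  0.003 ]]
[[ 0.3934 -0.0748  0.003 ]
 [ 0.4022  0.085   0.003 ]
 [ 0.5963  0.073   0.003 ]
 [ 0.5882 -0.073   0.003 ]]
425.14716747668075 [[ 0.279 -0.911 -0.304  0.253]
 [-0.96  -0.264 -0.09  -0.578]
 [ 0.002  0.317 -0.948  0.374]
 [ 0.     0.     0.     1.   ]] [ 0.1743592  -0.60017088  0.23127472]
[ 373.4 -261.4 -128.7] mm [ -0.   -0.  -75.8]
```

Request:
arm_command:
  motion:
    - [0.037,-0.022,-0.02,0,0,-7.6,1]
    - [0.074,-0.044,-0.04,0,0,-15.2,1]
    - [0.112,-0.066,-0.05,0,0,-22.8,1]
    - [0.15,-0.088,-0.065,0,0,-30.4,1]
    - [0.187,-0.11,-0.08,0,0,-38,1]
    - [0.224,-0.132,-0.09,0,0,-45.6,1]
    - [0.262,-0.155,-0.1,0,0,-53.2,1]
    - [0.3,-0.177,-0.11,0,0,-60.8,1]
    - [0.336,-0.2,-0.12,0,0,-68,1]
    - [0.373,-0.221,-0.128,0,0,-75.8,1]
    - [0.373,-0.221,-0.128,0,0,-75.8,1]
    - [0.373,-0.221,-0.128,0,0,-75.8,1]

```text
time: 2.2
tcp_pos: [0.4715, -0.2831, 0.3594]
orientation: [0.0, 0.694, 0.72, 0.0]
contact_force: [-0.1, -0.2, -1.0]
gripper_width: 0.0855
gripper_force: 0.0
```

```bash
python3 - <<'E'
from h import *
s=r.state();print(s["time"],s["tcp_pos"],s["contact_force"])
C=cam("wrist");np.savez("c1.npz",T=C[3],f=np.array(C[:3]));im=r.grab_frame("wrist");cv2.imwrite("pics/w1.png",im)
for n in("pack_1","rack"):
    for d in r.spot_in(n,"wrist"): print(n,round(d["conf"],2),(C[3]@np.r_[d["location"],1])[:3].round(4),proj(C,(C[3]@np.r_[d["location"],1])[:3]).round())
E
```

```text
2.2 [ 0.47149231 -0.283078    0.35939801] [-0.0732084  -0.18361939 -1.03927019]
pack_1 0.85 [ 0.5013 -0.1898  0.0859] [[350.  93.]]
pack_1 0.84 [ 0.508  -0.2446  0.0845] [[353. 154.]]
pack_1 0.65 [ 0.5081 -0.3054  0.0851] [[349. 215.]]
pack_1 0.61 [ 0.6231 -0.2898  0.0811] [[464. 203.]]
pack_1 0.57 [ 0.3875 -0.3328  0.0801] [[231. 235.]]
rack 0.79 [ 0.4855 -0.2352  0.0733] [[330. 142.]]
```

View pics/w1.png

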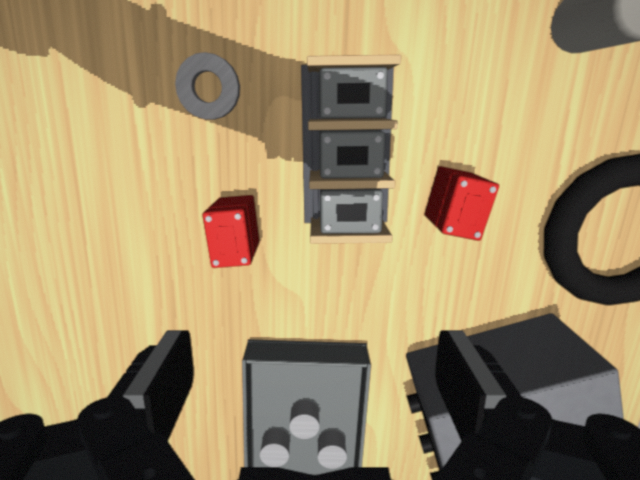

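Wrist view: grey packs in the rack at (353,93), (352,155) and (351,212), with red lookalikes at (231,235) and (464,203) outside it. Next I'll measure the pack labels and wall-top ends.

```bash
python3 - <<'E'
from h import *
d=np.load("c1.npz");C=(*d["f"],d["T"]);im=cv2.imread("pics/w1.png")
g=cv2.cvtColor(im,cv2.COLOR_BGR2GRAY)
P=[]
for u,v in((353,93),(352,155),(351,212)):
    w=g[v-14:v+15,u-24:u+25];m=(w<40).astype(np.uint8);n,l,st,ce=cv2.connectedComponentsWithStats(m)
    k=l[14,24];c=ce[k]+[u-24,v-14];P.append(c);print(c,st[k])
W=unproj(C,P,.088);print(W.round(4))
dv=W[0]-W[2];print("spacing",np.linalg.norm(W[0]-W[1]),np.linalg.norm(W[1]-W[2]),"yaw",np.degrees(np.arctan2(-dv[0],dv[1])))
L=[[308,57],[400,57],[308,122],[397,122],[310,181],[394,181],[310,237],[392,237]]
print(unproj(C,L,.088).round(4))
c=im[40:260,280:420];cv2.imwrite("pics/w1c.png",cv2.resize(c,None,fx=2.7,fy=2.7,interpolation=cv2.INTER_CUBIC))
E
```

```text
[352.9778157   92.98464164] [  9   5  31  19 586]
[352.024 155.036] [ 10   6  30  18 500]
[351. 212.] [   0    0   49   29 1421]
[[ 0.5041 -0.1899  0.088 ]
 [ 0.5068 -0.2457  0.088 ]
 [ 0.5094 -0.3016  0.088 ]]
spacing 0.055841467699404936 0.05595151666905557 yaw 2.721685809440714
[[ 0.462  -0.1612  0.088 ]
 [ 0.5441 -0.1583  0.088 ]
 [ 0.4638 -0.2169  0.088 ]
 [ 0.5469 -0.2139  0.088 ]
 [ 0.4674 -0.272   0.088 ]
 [ 0.5494 -0.2691  0.088 ]
 [ 0.4693 -0.3292  0.088 ]
 [ 0.5529 -0.3262  0.088 ]]
```

View pics/w1c.png

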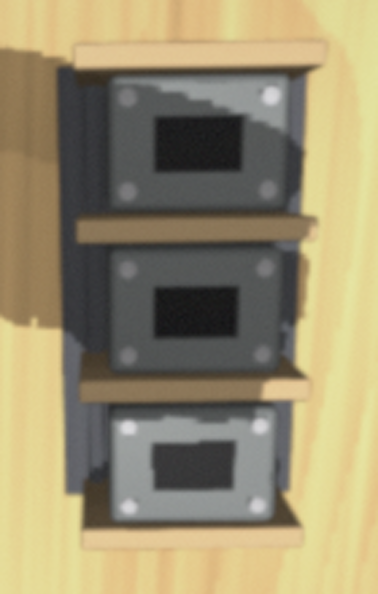

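The crop shows three grey packs with black labels in the plywood bays, and their 56 mm spacing matches the rack. I'll weigh pack_3 first (wrist image (351,212)).

```bash
python3 - <<'E'
from h import *
rel([.5092,-.3014,.13],2.4)
rel([.5092,-.3014,.040],2.4)
E
```

```text
[-17.4  39.  228.8] mm [-0.07  0.01 -0.57]
[-17.4  39.1 318.8] mm [-0.07  0.01 -0.57]
```

Request:
arm_command:
  motion:
    - [-0.017,0.039,0.04,0,0,-0.5,1]
    - [-0.017,0.039,0.085,0,0,-0.5,1]
    - [-0.017,0.039,0.13,0,0,-0.5,1]
    - [-0.017,0.039,0.175,0,0,-0.5,1]
    - [-0.017,0.039,0.21,0,0,-0.5,1]
    - [-0.017,0.039,0.235,0,0,-0.5,1]
    - [-0.017,0.039,0.26,0,0,-0.5,1]
    - [-0.017,0.039,0.285,0,0,-0.5,1]
    - [-0.017,0.039,0.305,0,0,-0.5,1]
    - [-0.017,0.039,0.319,0,0,-0.5,1]
    - [-0.017,0.039,0.319,0,0,-0.5,1]
    - [-0.017,0.039,0.319,0,0,-0.5,0]
    - [-0.017,0.039,0.319,0,0,-0.5,0]
    - [-0.017,0.039,0.319,0,0,-0.5,0]
    - [-0.017,0.039,0.319,0,0,-0.5,0]
    - [-0.017,0.039,0.319,0,0,-0.5,0]
    - [-0.017,0.039,0.319,0,0,-0.5,0]

```text
time: 4.05
tcp_pos: [0.5106, -0.3, 0.0415]
orientation: [0.001, 0.692, 0.722, -0.0]
contact_force: [-3.0, -0.7, 5.9]
gripper_width: 0.0616
gripper_force: 69.1
```

Request:
arm_command:
  motion:
    - [0,0,-0.005,0,0,0,0]
    - [0,0,-0.012,0,0,0,0]
    - [0,0,-0.015,0,0,0,0]
    - [0,0,-0.015,0,0,0,0]
    - [0,0,-0.015,0,0,0,0]
    - [0,0,-0.015,0,0,0,0]

```text
time: 4.65
tcp_pos: [0.5103, -0.2994, 0.055]
orientation: [-0.0, 0.692, 0.722, -0.0]
contact_force: [-0.9, -0.1, -6.0]
gripper_width: 0.0613
gripper_force: 68.1
```

Request:
arm_command:
  motion:
    - [0,0,-0.02,0,0,0,0]
    - [0,0,-0.045,0,0,0,0]
    - [0,0,-0.07,0,0,0,0]
    - [0,0,-0.095,0,0,0,0]
    - [0,0,-0.105,0,0,0,0]
    - [0,0,-0.105,0,0,0,0]
    - [0,0,-0.105,0,0,0,0]
    - [0,0,-0.105,0,0,0,0]
    - [0,0,-0.105,0,0,0,0]
    - [0,0,-0.105,0,0,0,0]

```text
time: 5.65
tcp_pos: [0.5101, -0.2993, 0.1594]
orientation: [-0.001, 0.691, 0.722, -0.0]
contact_force: [-0.1, -0.5, -6.3]
gripper_width: 0.0616
gripper_force: 69.8
```

```bash
python3 - <<'E'
from h import *
s=r.state();print(s["tcp_pos"],s["contact_force"],s["moment"])
for i in range(3):
    r.grab_frame("scene");print(r.state()["contact_force"])
# dock: from scene/top frames
im=cv2.imread("pics/top0.png")[195:315,135:235];cv2.imwrite("pics/dock.png",cv2.resize(im,None,fx=5,fy=5,interpolation=cv2.INTER_CUBIC))
rel([.49,-.03,.20],2.4);rel([.49,-.03,.16],90)
E
```

```text
[ 0.51015    -0.29932347  0.1594307 ] [-0.06270315 -0.49203977 -6.32401411] [ 0.01152826 -0.01278759 -0.0197566 ]
[ 0.07974374 -0.40254165 -5.45255904]
[-0.12456598 -0.74682494 -5.62784118]
[ 0.44132163  0.4059769  -6.20248407]
[270.1  -8.6 -39.9] mm [-0.02 -0.02  0.1 ]
[ 2.7e+02 -8.6e+00  1.0e-01] mm [ 0.00e+00 -3.00e-02 -8.75e+01]
```

View pics/dock.png

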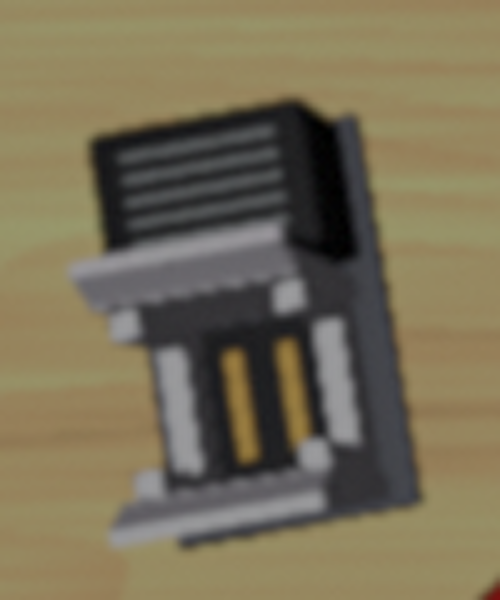

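Request:
arm_command:
  motion:
    - [0.03,-0.001,0,0,0,0,0]
    - [0.075,-0.002,0,0,0,0,0]
    - [0.12,-0.003,0,0,0,0,0]
    - [0.165,-0.004,0,0,0,0,0]
    - [0.21,-0.005,0,0,0,0,0]
    - [0.255,-0.006,0.01,0,0,0,0]
    - [0.285,-0.007,0.03,0,0,0,0]
    - [0.3,-0.007,0.055,0,0,0,0]
    - [0.3,-0.007,0.08,0,0,0,0]
    - [0.3,-0.007,0.1,0,0,0,0]
    - [0.3,-0.007,0.112,0,0,0,0]
    - [0.3,-0.007,0.117,0,0,0,0]
    - [0.3,-0.007,0.12,0,0,0,0]
    - [0.3,-0.007,0.12,0,0,0,0]
    - [0.3,-0.007,0.12,0,0,0,0]

```text
time: 7.3
tcp_pos: [0.4909, -0.0002, 0.041]
orientation: [0.0, 0.692, 0.722, 0.0]
contact_force: [-0.4, 0.6, -5.1]
gripper_width: 0.0614
gripper_force: 71.9
```

```bash
python3 - <<'E'
from h import *
s=r.state();print(s["tcp_pos"],s["contact_force"],s["q"].round(2),r.state()["gripper_width"])
E
```

```text
[ 4.90927649e-01 -1.65996787e-04  4.09828651e-02] [-0.44753086  0.60872099 -5.12904601] [ 0.29  0.6  -0.51  2.08  0.52  0.59 -0.54] 0.061395261577324306
```

Request:
arm_command:
  motion:
    - [0,0,0.002,0,0,0,0]
    - [0,0,0.004,0,0,0,0]
    - [0,0,0.005,0,0,0,0]
    - [0,0,0.005,0,0,0,0]

```text
time: 7.7
tcp_pos: [0.4907, -0.0002, 0.0364]
orientation: [0.001, 0.692, 0.722, 0.0]
contact_force: [-3.4, -0.6, 9.6]
gripper_width: 0.0613
gripper_force: 73.5
```

Request:
arm_command:
  motion:
    - [0,0,0,0,0,0,1]
    - [0,0,0,0,0,0,1]
    - [0,0,0,0,0,0,1]
    - [0,0,0,0,0,0,1]
    - [0,0,-0.02,0,0,0,1]
    - [0,0,-0.06,0,0,0,1]
    - [0.01,0,-0.1,0,0,8,1]
    - [0.03,0.005,-0.14,0,0,16,1]
    - [0.05,0.01,-0.17,0,0,24,1]
    - [0.07,0.015,-0.2,0,0,32,1]
    - [0.09,0.02,-0.23,0,0,40,1]
    - [0.11,0.025,-0.26,0,0,48,1]
    - [0.12,0.03,-0.285,0,0,56,1]
    - [0.12,0.03,-0.285,0,0,64,1]
    - [0.12,0.03,-0.285,0,0,72,1]
    - [0.12,0.03,-0.285,0,0,80,1]
    - [0.12,0.03,-0.285,0,0,87,1]
    - [0.12,0.03,-0.285,0,0,87,1]
    - [0.12,0.03,-0.285,0,0,87,1]

```text
time: 9.6
tcp_pos: [0.515, 0.1212, 0.3202]
orientation: [0.0, 0.999, 0.05, -0.0]
contact_force: [-0.0, -0.8, -0.6]
gripper_width: 0.0854
gripper_force: 0.0
```

```bash
python3 - <<'E'
from h import *
s=r.state();print(s["time"],s["tcp_pos"],s["contact_force"],s["q"].round(2))
C=cam("wrist");np.savez("c2.npz",T=C[3],f=np.array(C[:3]));im=r.grab_frame("wrist");cv2.imwrite("pics/w2.png",im)
for n in("pack_1","dock"):
    for d in r.spot_in(n,"wrist"): print(n,round(d["conf"],2),(C[3]@np.r_[d["location"],1])[:3].round(4),proj(C,(C[3]@np.r_[d["location"],1])[:3]).round())
E
```

```text
9.6 [0.51500454 0.12120558 0.32016291] [-0.04981946 -0.80219023 -0.6307564 ] [-0.03  0.3  -0.35  1.59  0.11  1.27 -1.86]
pack_1 0.81 [ 0.5013 -0.1756  0.0899] [[630. 248.]]
pack_1 0.66 [0.4959 0.003  0.0822] [[437. 233.]]
dock 0.61 [0.5401 0.2265 0.0751] [[199. 161.]]
dock 0.47 [0.4109 0.1735 0.024 ] [[257. 277.]]
```

View pics/w2.png

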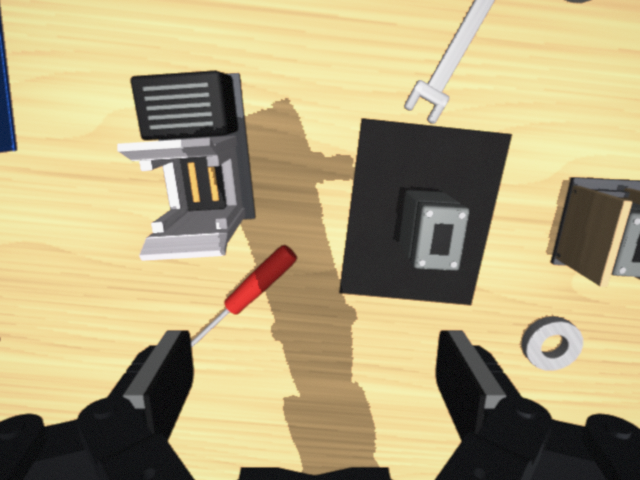

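The wrist view shows the pack standing upright on the mat (label at (443,239)). The dock is at (195,165), seen at a slant. I'll move the camera in front of the dock to measure its corner lips.

Request:
arm_command:
  motion:
    - [0,-0.035,0,0,0,0,1]
    - [0.005,-0.075,0,0,0,0,1]
    - [0.005,-0.1,0,0,0,0,1]
    - [0.005,-0.11,0,0,0,0,1]
    - [0.005,-0.11,0,0,0,0,1]
    - [0.005,-0.11,0,0,0,0,1]

```text
time: 10.35
tcp_pos: [0.5099, 0.2295, 0.3202]
orientation: [0.001, 0.999, 0.048, -0.0]
contact_force: [0.5, 0.0, 0.4]
gripper_width: 0.085
gripper_force: 0.0
```

```bash
python3 - <<'E'
from h import *
s=r.state();print(s["time"],s["tcp_pos"])
C=cam("wrist");np.savez("c3.npz",T=C[3],f=np.array(C[:3]));im=r.grab_frame("wrist");cv2.imwrite("pics/w3.png",im)
for d in r.spot_in("dock","wrist"): 
    w=(C[3]@np.r_[d["location"],1])[:3];print(round(d["conf"],2),w.round(4),proj(C,w))
u,v=proj(C,[.53,.228,.07])[0].astype(int);u0,v0=u-80,max(v-90,0);print(u0,v0)
cv2.imwrite("pics/w3c.png",cv2.resize(im[v0:v0+150,u0:u0+160],None,fx=4,fy=4,interpolation=cv2.INTER_CUBIC))
E
```

```text
10.35 [0.50994283 0.22950953 0.32015892]
0.61 [0.5345 0.2329 0.0733] [[311.55848565 172.26669438]]
236 87
```

View pics/w3c.png

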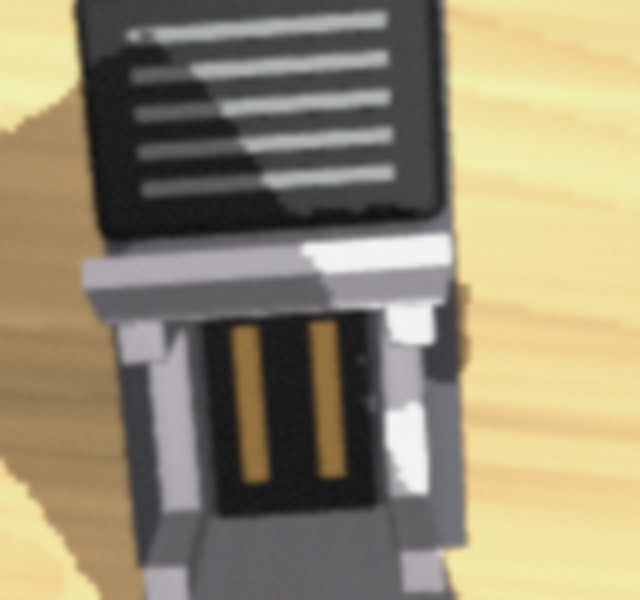

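```bash
python3 - <<'E'
from h import *
d=np.load("c3.npz");C=(*d["f"],d["T"])
px=lambda L:np.array(L)/4+[236,87]-.4
W=unproj(C,px([[165,362],[388,345],[188,567],[402,550]]),.094);print(W.round(4),"c",W.mean(0).round(4))
def yaw(a,b):v=a-b;return np.degrees(np.arctan2(v[1],v[0]))
print("x-yaw",yaw(W[0],W[2]),yaw(W[1],W[3]),"y-yaw",yaw(W[0],W[1])-90,yaw(W[2],W[3])-90,np.linalg.norm(W[0]-W[1]),np.linalg.norm(W[0]-W[2]))
P=unproj(C,px([[248,325],[323,320],[257,482],[332,478]]),.026);print("strips",P.round(4),P.mean(0).round(4),yaw(P[0],P[2]),yaw(P[1],P[3]))
H=unproj(C,px([[105,238],[440,214]]),.07);print("housing front",H.round(4),yaw(H[0],H[1])-90)
K=unproj(C,px([[82,262],[450,235]]),.125);print("cheek",K.round(4),K.mean(0).round(4),yaw(K[0],K[1])-90)
T=cam("top");t=np.array([[125,325],[290,295],[150,485],[315,455]])/5+[135,195]-.4
W=unproj(T,t,.094);print("top",W.round(4),W.mean(0).round(4),yaw(W[0],W[2]),yaw(W[0],W[1])-90)
# pack on the mat, from view 2
d=np.load("c2.npz");C=(*d["f"],d["T"]);g=cv2.cvtColor(cv2.imread("pics/w2.png"),cv2.COLOR_BGR2GRAY)
u,v=431,222;m=(g[v:v+36,u:u+26]<70).astype(np.uint8);n,l,st,ce=cv2.connectedComponentsWithStats(m);k=l[17,12];c=ce[k]+[u,v];print(c,st[k],unproj(C,c,.083))
L=unproj(C,[[429,213],[462,213],[421,263],[456,265]],.083);print("screws",L.round(4),L.mean(0).round(4))
rel([.491,0,.14],-87.6)
E
```

```text
[[0.5305 0.2627 0.094 ]
 [0.5387 0.215  0.094 ]
 [0.485  0.2545 0.094 ]
 [0.4934 0.2069 0.094 ]] c [0.5119 0.2348 0.094 ]
x-yaw 10.254439304834458 10.129305053253322 y-yaw 9.742343811733193 10.084409194632599 0.04841298576095617 0.04627328186041475
strips [[0.5307 0.247  0.026 ]
 [0.5337 0.2281 0.026 ]
 [0.4902 0.2413 0.026 ]
 [0.4931 0.2218 0.026 ]] [0.5119 0.2345 0.026 ] 8.024476890292684 8.804929171076818
housing front [[0.5531 0.2797 0.07  ]
 [0.5655 0.2051 0.07  ]] 9.398719507475477
cheek [[0.5535 0.2779 0.125 ]
 [0.5654 0.2071 0.125 ]] [0.5594 0.2425 0.125 ] 9.508962281740466
top [[0.534  0.2667 0.094 ]
 [0.5431 0.2093 0.094 ]
 [0.4787 0.2575 0.094 ]
 [0.4878 0.2006 0.094 ]] [0.5109 0.2335 0.094 ] 9.340302507322537 9.033257274927934
[441.282 239.084] [  0   2  21  31 500] [[ 0.49091115 -0.00182559  0.083     ]]
screws [[ 0.5145  0.0142  0.083 ]
 [ 0.5175 -0.0159  0.083 ]
 [ 0.4655  0.0128  0.083 ]
 [ 0.4667 -0.0209  0.083 ]] [ 0.491  -0.0024  0.083 ]
[-40.5 226.2 180.5] mm [ 0.06 -0.01  2.97]
```

Two lines of evidence agree on the dock: the lips give a centre at (0.512, 0.2346), yaw about 9.7°, with inner width 48.4 mm against 48 given. Now I'll hover over the pack on the mat for the narrow-side regrasp.

Request:
arm_command:
  motion:
    - [-0.005,0.035,0.01,0,0,0.5,1]
    - [-0.012,0.08,0.03,0,0,1,1]
    - [-0.02,0.125,0.06,0,0,1.5,1]
    - [-0.03,0.17,0.1,0,0,2,1]
    - [-0.038,0.205,0.14,0,0,2.5,1]
    - [-0.041,0.227,0.17,0,0,3,1]
    - [-0.041,0.227,0.18,0,0,3,1]
    - [-0.041,0.227,0.18,0,0,3,1]
    - [-0.041,0.227,0.18,0,0,3,1]

```text
time: 11.35
tcp_pos: [0.4909, 0.0009, 0.1409]
orientation: [-0.0, 1.0, 0.021, 0.0]
contact_force: [0.1, 1.1, -0.5]
gripper_width: 0.0854
gripper_force: 0.0
```

```bash
python3 - <<'E'
from h import *
s=r.state();print(s["time"],s["tcp_pos"],s["q"].round(2))
rel([.4907,-.001,.0485],-87.57)
E
```

```text
11.35 [0.49089684 0.00094801 0.14094823] [ 0.15  0.41 -0.28  1.97  0.16  0.78 -1.75]
[-0.3  2.  92.4] mm [-0.01 -0.04  0.02]
```

Request:
arm_command:
  motion:
    - [0,0.002,0.02,0,0,0,1]
    - [0,0.002,0.045,0,0,0,1]
    - [0,0.002,0.07,0,0,0,1]
    - [0,0.002,0.085,0,0,0,1]
    - [0,0.002,0.092,0,0,0,1]
    - [0,0.002,0.092,0,0,0,1]
    - [0,0.002,0.092,0,0,0,1]
    - [0,0.002,0.092,0,0,0,0]
    - [0,0.002,0.092,0,0,0,0]
    - [0,0.002,0.092,0,0,0,0]
    - [0,0.002,0.092,0,0,0,0]
    - [0,0.002,0.092,0,0,0,0]
    - [0,0.002,0.092,0,0,0,0]
    - [0,0.002,0.092,0,0,0,0]

```text
time: 12.75
tcp_pos: [0.4909, -0.0007, 0.049]
orientation: [-0.0, 1.0, 0.022, 0.001]
contact_force: [-1.2, 0.6, 5.6]
gripper_width: 0.0431
gripper_force: 61.1
```

```bash
python3 - <<'E'
from h import *
s=r.state();print(s["tcp_pos"],s["contact_force"],s["q"].round(2))
rel([.5119,.2346,.190],-80.4)
E
```

```text
[ 0.49090821 -0.00070739  0.04897918] [-1.17947293  0.55259614  5.57770136] [ 0.11  0.55 -0.23  2.07  0.23  0.54 -1.81]
[  31.4 -234.2 -141. ] mm [ 0.   -0.06 -7.1 ]
```

Request:
arm_command:
  motion:
    - [0,0,-0.01,0,0,0,0]
    - [0,0,-0.035,0,0,0,0]
    - [0,0,-0.07,0,0,0,0]
    - [0.002,-0.02,-0.105,0,0,0,0]
    - [0.007,-0.055,-0.13,0,0,-1,0]
    - [0.013,-0.095,-0.141,0,0,-3,0]
    - [0.019,-0.135,-0.141,0,0,-4,0]
    - [0.024,-0.175,-0.141,0,0,-5,0]
    - [0.029,-0.21,-0.141,0,0,-6,0]
    - [0.031,-0.234,-0.141,0,0,-7,0]
    - [0.031,-0.234,-0.141,0,0,-7,0]
    - [0.031,-0.234,-0.141,0,0,-7,0]
    - [0.031,-0.234,-0.141,0,0,-7,0]

```text
time: 14.05
tcp_pos: [0.511, 0.2328, 0.189]
orientation: [0.001, 0.997, 0.082, -0.001]
contact_force: [0.6, 0.1, -5.4]
gripper_width: 0.0433
gripper_force: 63.6
```

```bash
python3 - <<'E'
from h import *
s=r.state();print(s["tcp_pos"],s["contact_force"],s["moment"],s["q"].round(2))
rel([.5119,.2346,.095],-80.4)
# the pack relative to the dock in this view
C=cam("wrist");im=r.grab_frame("wrist")
D=np.array([.5119,.2346]);a=np.deg2rad(9.7);X=np.array([np.cos(a),np.sin(a)]);Y=np.array([-X[1],X[0]])
bot=s["tcp_pos"][2]-.046
def box(c,hx,hy,z,col):
    q=[np.r_[c+i*hx*X+j*hy*Y,z] for i,j in((1,1),(1,-1),(-1,-1),(-1,1))]
    cv2.polylines(im,[proj(C,q).round().astype(int)],True,col,1)
box(D,.033,.024,.094,(0,255,0));box(s["tcp_pos"][:2],.031,.022,bot+.08,(0,0,255));box(s["tcp_pos"][:2],.031,.022,bot,(255,0,0))
cv2.imwrite("pics/w4.png",im)
E
```

```text
[0.51102439 0.23275537 0.1889989 ] [ 0.55933633  0.11414897 -5.39927614] [0.01283863 0.02427139 0.01029703] [-0.24  0.46 -0.35  1.73  0.18  0.99 -2.06]
[ 1.3 -1.8 94. ] mm [ 0.08  0.08 -0.18]
```

View pics/w4.png

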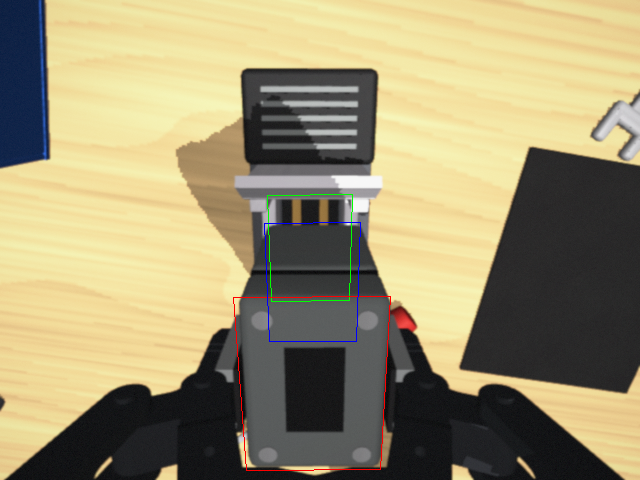

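The pack hangs square in the fingers (top at (315,382)), and the projected recess (green) matches the lips at (267,200) and (350,200). I'll lower it with the small correction.

Request:
arm_command:
  motion:
    - [0.001,-0.002,0.01,0,0,0,0]
    - [0.001,-0.002,0.025,0,0,0,0]
    - [0.001,-0.002,0.038,0,0,0,0]
    - [0.001,-0.002,0.042,0,0,0,0]
    - [0.001,-0.002,0.042,0,0,0,0]
    - [0.001,-0.002,0.042,0,0,0,0]

```text
time: 14.7
tcp_pos: [0.5122, 0.2366, 0.1475]
orientation: [-0.0, 0.997, 0.083, 0.0]
contact_force: [0.1, 0.0, -5.9]
gripper_width: 0.0437
gripper_force: 63.6
```

```bash
python3 - <<'E'
from h import *
s=r.state();print(s["tcp_pos"],s["contact_force"],s["moment"])
rel([.5119,.2346,.095],-80.4)
E
```

```text
[0.51223688 0.23655977 0.14752904] [ 0.13833164  0.02110385 -5.93832445] [-0.00872828 -0.00860478  0.02128957]
[-0.7  1.9 52.5] mm [-0.01 -0.02 -0.11]
```

```bash
python3 - <<'E'
from h import *
for i in range(4):
    r.grab_frame("top");s=r.state();print(s["tcp_pos"],s["q"].round(4))
rel([.5119,.2346,.095],-80.4)
E
```

```text
[0.51239353 0.23666775 0.14779769] [-0.2515  0.5047 -0.341   1.7803  0.2094  0.8911 -2.0904]
[0.51235444 0.236701   0.14786885] [-0.2515  0.5045 -0.341   1.7804  0.2094  0.8911 -2.0904]
[0.51234219 0.23667687 0.14789574] [-0.2515  0.5044 -0.341   1.7805  0.2095  0.8911 -2.0904]
[0.51226297 0.23665383 0.14785026] [-0.2516  0.5044 -0.341   1.7806  0.2095  0.891  -2.0904]
[-0.7  2.  52.8] mm [-0.02 -0.06 -0.1 ]
```

Request:
arm_command:
  motion:
    - [-0.001,0.002,0.001,0,0,0,0]
    - [-0.001,0.002,0.002,0,0,0,0]
    - [-0.001,0.002,0.006,0,0,0,0]
    - [-0.001,0.002,0.011,0,0,0,0]
    - [-0.001,0.002,0.016,0,0,0,0]
    - [-0.001,0.002,0.021,0,0,0,0]
    - [-0.001,0.002,0.025,0,0,0,0]
    - [-0.001,0.002,0.025,0,0,0,0]

```text
time: 15.7
tcp_pos: [0.5109, 0.2341, 0.1215]
orientation: [0.0, 0.997, 0.083, -0.001]
contact_force: [-0.2, 0.1, -5.4]
gripper_width: 0.0433
gripper_force: 63.6
```

Request:
arm_command:
  motion:
    - [0.0005,-0.0005,0.005,0,0,0,0]
    - [0.0005,-0.0005,0.011,0,0,0,0]
    - [0.0005,-0.0005,0.017,0,0,0,0]
    - [0.0005,-0.0005,0.023,0,0,0,0]
    - [0.0005,-0.0005,0.029,0,0,0,0]
    - [0.0005,-0.0005,0.035,0,0,0,0]
    - [0.0005,-0.0005,0.04,0,0,0,0]
    - [0.0005,-0.0005,0.043,0,0,0,0]
    - [0.0005,-0.0005,0.045,0,0,0,0]
    - [0.0005,-0.0005,0.045,0,0,0,0]
    - [0.0005,-0.0005,0.045,0,0,0,0]

```text
time: 16.8
tcp_pos: [0.5119, 0.235, 0.0775]
orientation: [-0.0, 0.997, 0.083, 0.0]
contact_force: [0.6, -0.6, -5.5]
gripper_width: 0.043
gripper_force: 63.7
```

Request:
arm_command:
  motion:
    - [0,0,0.001,0,0,0,0]
    - [0,0,0.002,0,0,0,0]
    - [0,0,0.003,0,0,0,0]
    - [0,0,0.004,0,0,0,0]
    - [0,0,0.005,0,0,0,0]
    - [0,0,0.006,0,0,0,0]
    - [0,0,0.006,0,0,0,0]
    - [0,0,0.006,0,0,0,0]

```text
time: 17.6
tcp_pos: [0.5117, 0.2349, 0.0713]
orientation: [-0.0, 0.997, 0.083, 0.0]
contact_force: [-0.9, -0.2, -4.5]
gripper_width: 0.0431
gripper_force: 63.9
```

Request:
arm_command:
  motion:
    - [0,0,0.001,0,0,0,0]
    - [0,0,0.002,0,0,0,0]
    - [0,0,0.003,0,0,0,0]
    - [0,0,0.004,0,0,0,0]
    - [0,0,0.005,0,0,0,0]
    - [0,0,0.006,0,0,0,0]
    - [0,0,0.007,0,0,0,0]
    - [0,0,0.008,0,0,0,0]

```text
time: 18.4
tcp_pos: [0.5118, 0.235, 0.0642]
orientation: [0.0, 0.997, 0.083, 0.0]
contact_force: [-2.5, -1.6, 5.7]
gripper_width: 0.0433
gripper_force: 65.0
```

Request:
arm_command:
  motion:
    - [0,0,0.001,0,0,0,0]
    - [0,0,0.002,0,0,0,0]
    - [0,0,0.003,0,0,0,0]
    - [0,0,0.004,0,0,0,0]
    - [0,0,0.004,0,0,0,0]

```text
time: 18.9
tcp_pos: [0.5118, 0.235, 0.06]
orientation: [0.0, 0.997, 0.083, 0.0]
contact_force: [-2.7, -1.5, 4.6]
gripper_width: 0.0433
gripper_force: 65.0
```

Not at the stop yet, so I'll press in small steps until the force rises.

Request:
arm_command:
  motion:
    - [0,0,0.001,0,0,0,0]
    - [0,0,0.001,0,0,0,0]
    - [0,0,0.002,0,0,0,0]
    - [0,0,0.002,0,0,0,0]

```text
time: 19.3
tcp_pos: [0.512, 0.235, 0.0598]
orientation: [0.0, 0.997, 0.083, 0.001]
contact_force: [-6.4, -4.2, 24.2]
gripper_width: 0.0431
gripper_force: 67.4
```

Stop felt: 24 N with no further travel. I'll unload, release and retract.

Request:
arm_command:
  motion:
    - [0,0,-0.001,0,0,0,0]
    - [0,0,-0.001,0,0,0,1]
    - [0,0,-0.001,0,0,0,1]
    - [0,0,-0.001,0,0,0,1]
    - [0,0,-0.001,0,0,0,1]
    - [0,0,-0.001,0,0,0,1]
    - [0,0,-0.015,0,0,0,1]
    - [0,0,-0.04,0,0,0,1]
    - [0,0,-0.08,0,0,0,1]
    - [0,0,-0.12,0,0,0,1]
    - [0,0,-0.16,0,0,0,1]
    - [0,0,-0.2,0,0,0,1]
    - [0,0,-0.24,0,0,0,1]
    - [0,0,-0.24,0,0,0,1]
    - [0,0,-0.24,0,0,0,1]

```text
time: 20.8
tcp_pos: [0.512, 0.235, 0.2979]
orientation: [-0.0, 0.997, 0.083, 0.001]
contact_force: [0.3, -0.9, -1.0]
gripper_width: 0.0854
gripper_force: 0.0
```

```bash
python3 - <<'E'
from h import *
s=r.state();print(s["time"],s["tcp_pos"],s["gripper_width"])
C=cam("wrist");im=r.grab_frame("wrist")
D=np.array([.5119,.2346]);a=np.deg2rad(9.7);X=np.array([np.cos(a),np.sin(a)]);Y=np.array([-X[1],X[0]])
u,v=proj(C,np.r_[D,.094])[0].astype(int);print(u,v);u0,v0=u-80,max(v-75,0)
c=cv2.resize(im[v0:v0+150,u0:u0+160],None,fx=4,fy=4,interpolation=cv2.INTER_CUBIC)
for z,col in((.094,(0,255,0)),(.106,(0,0,255))):
    q=[np.r_[D+i*.031*X+j*.022*Y,z] for i,j in((1,1),(1,-1),(-1,-1),(-1,1))]
    cv2.polylines(c,[((proj(C,q)-[u0,v0]+.4)*4).round().astype(int)],True,col,1)
cv2.imwrite("pics/w5.png",c)
E
```

```text
20.8 [0.51196066 0.23502194 0.29790629] 0.08543223896135893
313 210
```

View pics/w5.png

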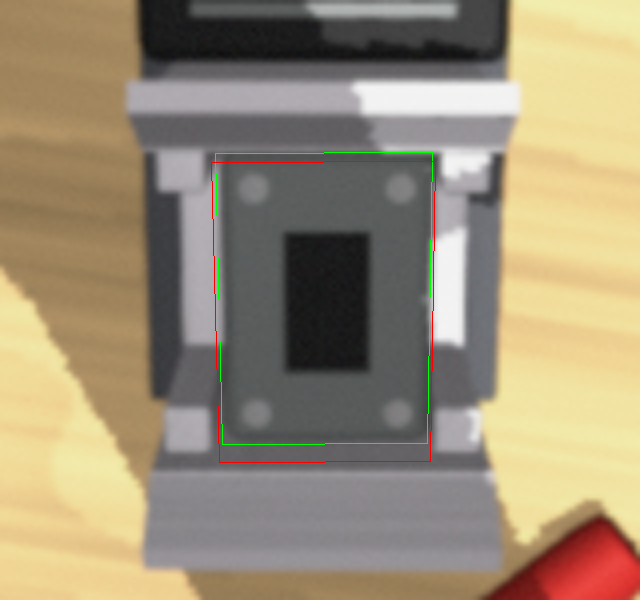

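The pack's top matches the flush outline (green) at crop (325,300), not the outline 12 mm proud of it (red), so it is seated square. The empty packs were never touched.

```bash
python3 -c "
from bench import r
print(r.job_done())"
```

```text
the job is handed in; nothing more can be done
None
```

I handed the job in at about 21 s of the 72 s allowed: pack_3, the one with cells (about 6 N on the wrist), is pressed to the stop and flush in the dock; the two empty packs were never moved from their bays.

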